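# Close the paint box and raise its canvas mast

### The job

Gently lower the hinged lid of the paint box until it lies shut, without letting it slam. Then take hold of the head of the telescoping canvas mast behind the box so that its side button is squeezed in, and pull it straight up past the first stop to the second stop, fully extended. Finish while still holding the head up there, so that a canvas can be slipped in under it, and leave everything else on the table where it stands.

Things in the scene. Friction and masses are not known exactly. Their poses are not given: they have to be found in the camera images.
- paintbox: Open wooden paint box, 150 (x) x 240 (y) x 55 mm high, fixed on the table. Origin under its centre; x points from its front (robot's side) to its hinged back, y along the hinge, z up. Behind it a 12 mm high deck, as wide as the box, runs on to x = 185 mm.
- lid_hinge (a point): Point on the lid's hinge line, at the middle of the box's back upper rim (x = +75 mm, y = 0 in the box frame), 55 mm above the table.
- lid (a joint): Angle of the wooden lid, rad: 0 = closed flat on the box, open at 1.0 to 1.35 (1.57 = upright). 9 mm thick, 240 mm along the hinge, reaching 150 mm from the hinge to the robot's side; no knob. At 0 its underside is at hinge height, its outer face 9 mm above. Stiff hinge: it stays where left; push its outer (far) face all the way down, 1 to 2 N near the free edge.
- mast: Telescoping canvas mast, an upright three-section square metal tube on a 50 x 60 mm foot, fixed on the deck behind the box. Origin under the foot, 12 mm above the table; z up, x away from the box, y sideways. The outer post is 28 x 30 mm, its top 115 mm above the origin. As a body it includes all sections, head and button.
- head_grip (a point): Centre of the mast's grey head at the button's height (160 mm above the table when retracted); moves with the head, axes as the mast's. The head is a block 30 (x) x 34 (y) x 46 (z) mm, from 25 mm below to 21 mm above this point. A hooked lip, 20 mm wide in y, reaches 35 mm to -x.
- button_face (a point): Centre of the outer face of the black round push button, 20 mm across, on the head's -y side, facing -y, 25 mm from head_grip. It sticks out 8 mm, so head and button measure 42 mm along y, 36 mm with the button in. Gripping the head along y squeezes it in with one finger while the other bears on the +y face.
- mast_button (a joint): How far the side button is pressed in, m: 0 = out, 0.006 = fully in; spring 2 to 6.5 N. Unless pressed in by at least 0.004, a latch blocks pulling the head up from the retracted position, and again at the first stop: keep it pressed while pulling.
- mast_head (a joint): How far the inner section with the head is out of the middle section, m: 0 to 0.055 (end stop). It takes about 3.5 N upward and comes out first: its end is the first stop. It sinks back by its weight when let go.
- mast_mid (a joint): How far the middle section is out of the outer post, m: 0 to 0.055 (end stop). It is stiffer, about 9 N upward in all, and comes out after the first stop: its end is the second stop, with the head 0.110 m above where it began.
- palette: Bystander: a white porcelain paint palette with round wells, 100 x 170 x 16 mm, lying flat; origin under its centre.
- ink_bottle: Bystander: a small amber jar with black cap, 48 mm across, 70 mm tall; origin under its centre.
- medium_can: Bystander: a steel can, 60 mm across, 95 mm tall; origin under its centre.
- water_cup: Bystander: an open white porcelain cup, 72 mm across, 80 mm tall; origin under its centre.
- brush: Bystander: a round paint brush, 205 mm long, lying flat beyond the brush; origin under its middle, its x axis runs along it.
- palette_knife: Bystander: a palette knife, 205 mm long, lying flat beyond the brush; origin under its middle, its x axis runs along it.
- brush_pot: Bystander: a terracotta pot of upright brushes, 80 mm across, 195 mm tall; origin under its centre.

How it is judged:
On the way, in this order (a step that is already met when the one before it is completed fails the run):
1. the lid is shut on the box while the mast is still retracted (value of joint lid below 0.06 rad and value of joint each of mast_head, mast_mid below 0.01 m), for 0.2 s.
2. the fingers squeeze the mast's side button in (value of joint mast_button above 0.003 m and contact force between the fingers and mast above 2 N), for 0.1 s.
3. the head is pulled to the second stop (value of joint each of mast_head, mast_mid above 0.05 m), for 0.2 s.
At the end, for the whole second after the job is handed in: The lid is shut (under 0.06 rad), both mast sections are out to within 5 mm of their 55 mm end stops, and the fingers still hold the head (over 2 N); it stays so through the last second (all of step 3 and value of joint lid below 0.06 rad and contact force between the fingers and mast above 2 N); the arm keeps its last pose, push and grip.
It fails at once if the lid is slammed (faster than 3 rad/s) (velocity of joint lid below -3 rad/s).
It fails at once if a bystander is pushed more than 30 mm (distance of any of palette, ink_bottle, medium_can, water_cup, brush, palette_knife, brush_pot from where it was at the start of the episode above 0.03 m).
It also fails if it takes over 54 s, if anything falls off the work surface, if the arm or the gripper's body presses on something with over 40 N, if the wrist force passes 120 N, or if a joint passes its speed limit or range.

### The arm

A 6-joint arm with a two-finger parallel gripper is mounted at the origin on the work surface. World frame = base frame: x ahead of the robot, y to its left, z up, the work surface at z = 0. Lengths are in m, angles in rad, forces in N, time in s.
With the tool pointing down it reaches from about 0.325 to 0.9 m from the base axis. Payload 6.1 kg.
Tool frame: the origin (TCP) lies where the fingers leave the gripper's body, on its centre line; the fingertips stand 73 mm ahead of it and the grasp point (between the pads) lies 54 mm ahead of it; z points along the fingers, y is the line along which they close (so a half turn about z gives the same grasp; the last joint's range is limited). The gripper opens to 85 mm and grips with 20 to 120 N. Pads are 22 mm wide; open, the fingers measure 114 mm over their backs; the gripper's body (76 mm by 85 mm) begins 54 mm behind the grasp point. The pads swing forward as they close: fully open they stand 13 mm farther back than shut.
Start: joints at [1.104, 0.22, 1.526, -0, 1.395, -0.126], TCP at [0.209, 0.589, 0.304] pointing down, gripper open.
Joint ranges: [-2.98, 2.98], [-0.91, 2.08], [0.09, 2.57], [-1.24, 4.39], [0.2, 2.65], [-2.68, 2.68]. Speed limits (rad/s): [2.57, 2.57, 3.01, 3.14, 3.14, 3.14].

### API

Orientations are given as [roll, pitch, yaw] about the fixed x, y, z axes, in that order (R = Rz(yaw) Ry(pitch) Rx(roll)).
In Python, from plant import * gives the robot as it stands. The module is installed in compiled form; this text tells all that it offers.
- The arm moves only by the shell command python3 -m handwheel 'ROWS' [FORCE]. ROWS is a JSON list of rows, 1 to 20 of them, each written [[dx, dy, dz], [rx, ry, rz], opening]: dx, dy, dz in a scale on which 1.0 is 0.2 m, then a rotation vector rx, ry, rz in parts of the range, where 1.0 means 2 pi rad, then the finger opening in m; each row shifts and turns the commanded pose from where the row before left it, along the tool's axes as they then stand; what a row does not reach is not made up. A row lasts 1/12 s, in which the tool goes at most 0.0417 m and 0.125 rad, less where a joint would pass 70% of its speed; a pose out of reach is approached as far as the arm can. The fingers move at their own pace and stop on an object; FORCE is the grip in N (left out, the last holds). Time passes only in rows, so rows that do not move let the fingers close. It prints the time, the measured TCP pose, the force, the opening and the grip force at its end. No shift or turn number may pass 1 either way. Input that does not fit is refused with a message, and nothing moves.
- get_state(): the state, without advancing time (a new reading comes with each control period).
- camera(name): name is "side" or "top"; returns the picture (480x640x3 uint8, blue, green, red); there is no depth.
- camera_params(name): a dict with "camera_matrix" (3x3 intrinsics, pixels), "R" (3x3) and "t" (3): a world point X has camera coordinates R X + t. Camera axes: x right, y down, z forward; pixel columns grow to the right and rows downward; lengths in m; the calibration is good to about 2 mm. A picture is of the moment at which its call begins. camera_params takes no time and is no camera call.
- job_done(): hands the job in; it is judged then, once.
The state is a dict: "t": time; "joint_positions": joint angles; "qd": joint speeds; "effort": joint torques, N m; "tool_pos": TCP position; "eef_rot": TCP orientation; "contact_force": force on the tool from outside, world axes, zero at the start; "ft_torque": the same for the moment, N m; "finger_gap": finger opening in m; "grip_force": force on a finger pad.
Only numpy, scipy, OpenCV 4.12 (cv2) and the standard library are available. Lean on these libraries where they do the work, as an engineer would, in place of code of your own. Each camera call takes 0.05 s, during which the arm holds its last target. There are 200 camera calls.

## Working session

There is one attempt and no reset: what is moved stays moved. The work goes in short steps, Python scripts to look and compute and a shell command to move; the robot and the scene stay as the last step left them, time stands still between calls to the robot, and variables do not carry over. Pictures are saved under pics/ and viewed, at most 10 in all, crops included, and the job is handed in when it is done.

```bash
mkdir -p pics; python3 - <<'E'
from plant import *
import cv2,numpy as np
np.set_printoptions(precision=4,suppress=True)
for n in("side","top"):
    cv2.imwrite(f"pics/{n}0.png",camera(n)); p=camera_params(n)
    print(n,p["camera_matrix"],p["R"],p["t"], -np.array(p["R"]).T@np.array(p["t"]))
s=get_state();print(s)
E
```

```text
side [[619.5974   0.     325.4428]
 [  0.     619.5974 241.5125]
 [  0.       0.       1.    ]] [[ 0.9254 -0.3786 -0.0144]
 [-0.3038 -0.7188 -0.6253]
 [ 0.2264  0.583  -0.7803]] [-0.5487  0.3416  1.1306] [ 0.3556 -0.6213  1.0879]
top [[492.951    0.     325.5106]
 [  0.     492.951  234.6028]
 [  0.       0.       1.    ]] [[ 0.0183 -0.9998 -0.0095]
 [-0.9947 -0.0173 -0.101 ]
 [ 0.1008  0.0113 -0.9948]] [0.0909 0.6252 1.2257] [0.4967 0.0878 1.2834]
{'t': 0.1, 'joint_positions': array([ 1.1039,  0.2212,  1.5275,  0.    ,  1.3947, -0.1261]), 'qd': array([ 0.0011, -0.0016, -0.003 ,  0.0002,  0.0009, -0.0002]), 'effort': array([  0.0013, -49.824 , -39.0545,  -0.    ,   0.0057,  -0.    ]), 'tool_pos': array([0.2087, 0.5887, 0.3029]), 'eef_rot': array([-3.1398, -0.0003,  2.8008]), 'contact_force': array([0.3795, 0.2937, 0.1399]), 'ft_torque': array([ 0.0086,  0.0154, -0.0076]), 'grip_force': 0.0, 'finger_gap': 0.08545677066023771}
```

View pics/side0.png

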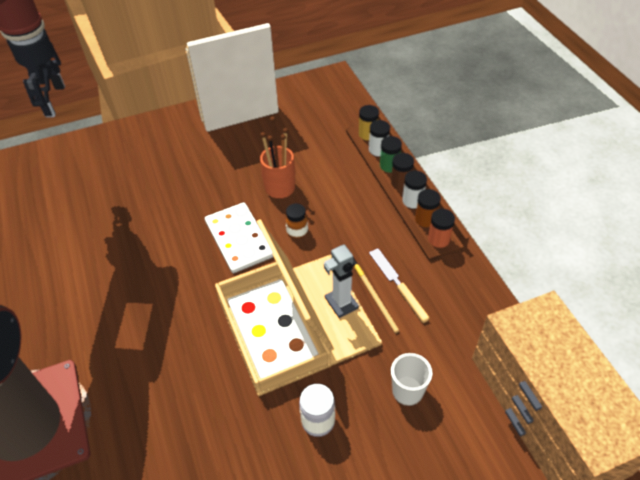

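View pics/top0.png

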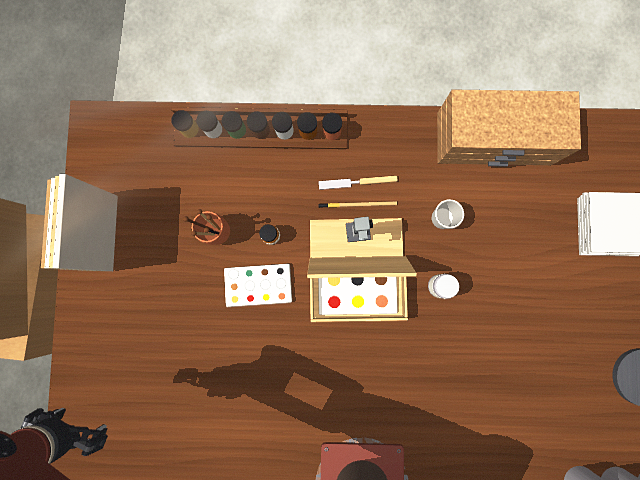

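The views show the box at top px (310-410, 220-320) with its yellow lid standing open. The mast head is near top (360,229) and side (342,262). I'll enlarge both areas.

```bash
python3 - <<'E'
import cv2
a=cv2.imread("pics/top0.png")[190:330,290:425]; cv2.imwrite("pics/topc.png",cv2.resize(a,None,fx=4.2,fy=4.2,interpolation=cv2.INTER_CUBIC))
a=cv2.imread("pics/side0.png")[215:395,205:395]; cv2.imwrite("pics/sidec.png",cv2.resize(a,None,fx=3.3,fy=3.3,interpolation=cv2.INTER_CUBIC))
E
```

```text
(no output)
```

View pics/topc.png

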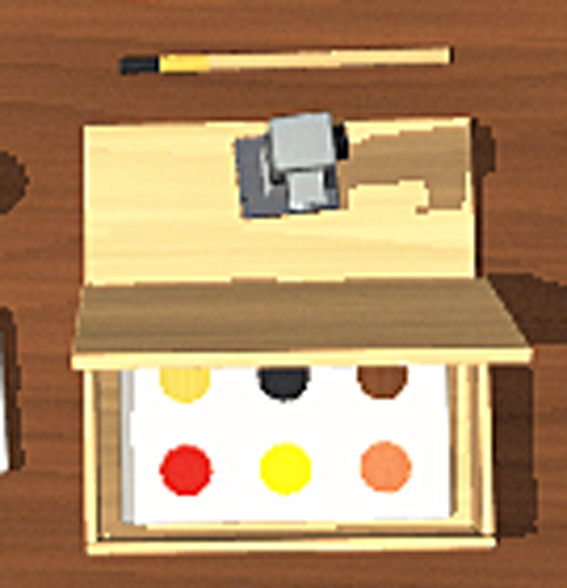

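View pics/sidec.png

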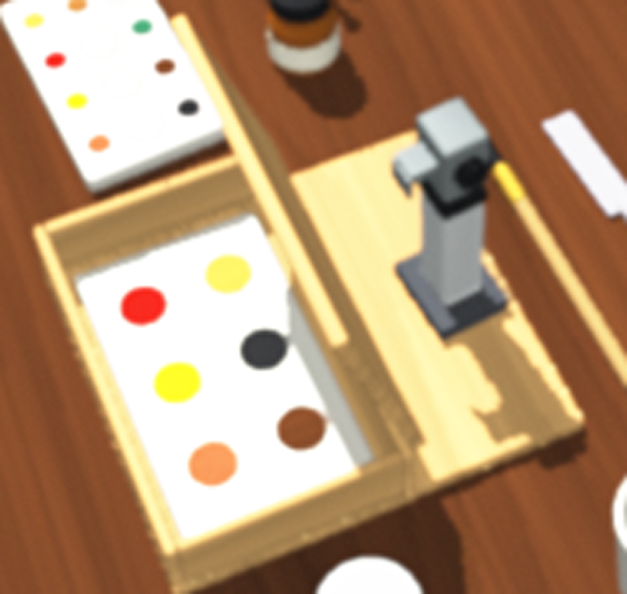

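```bash
cat > h.py <<'E'
from plant import *
import numpy as np,cv2
np.set_printoptions(precision=4,suppress=True)
P={n:camera_params(n) for n in("side","top")}
def ray(n,uv):
    p=P[n];R=np.array(p["R"]);return -R.T@np.array(p["t"]),R.T@np.linalg.solve(p["camera_matrix"],[uv[0],uv[1],1])
def tri(tuv,suv):
    M=[np.hstack([np.array(P[n]["camera_matrix"])@np.c_[P[n]["R"],P[n]["t"]]]) for n in("top","side")]
    X=cv2.triangulatePoints(M[0],M[1],np.array(tuv,float),np.array(suv,float));return X[:3,0]/X[3,0]
def onz(n,uv,z):
    c,d=ray(n,uv);return c+d*(z-c[2])/d[2]
T=lambda u,v:(290+(u+.5)/4.2-.5,190+(v+.5)/4.2-.5)
S=lambda u,v:(205+(u+.5)/3.3-.5,215+(v+.5)/3.3-.5)
E
python3 - <<'E'
from h import *
print("headtop",tri(T(303,142),S(453,129)))
print("button",tri(T(341,141),S(471,172)))
for a in((270,120),(330,112),(337,165),(275,170)):print("headcorner",onz("top",T(*a),.181))
for a in((455,97),(492,140),(447,163),(417,115)):print("s",onz("side",S(*a),.181))
print("foot",[onz("top",T(*a),.02) for a in((235,142),(243,217),(340,210))])
print("deckback",[onz("top",T(*a),.012) for a in((83,125),(470,118))])
print("front rim",tri(T(88,543),S(35,230)),tri(T(495,540),S(172,553)))
print("rim",onz("top",T(88,543),.055),onz("top",T(495,540),.055))
print("lidfree",tri(T(75,357),S(180,20)),tri(T(531,355),S(340,342)))
for n,a,z in(("cup",(448,214),.08),("can",(444,286),.095),("ink",(269,233),.07),("pot",(209,228),.1)):print(n,onz("top",a,z))
E
```

```text
headtop [0.636  0.019  0.1792]
button [ 0.6382 -0.0025  0.1644]
headcorner [0.6467 0.0371 0.181 ]
headcorner [0.6516 0.0049 0.181 ]
headcorner [0.623  0.0009 0.181 ]
headcorner [0.6197 0.0341 0.181 ]
s [0.6459 0.0382 0.181 ]
s [0.6528 0.0021 0.181 ]
s [ 0.6235 -0.0028  0.181 ]
s [0.6211 0.0347 0.181 ]
foot [array([0.6546, 0.051 , 0.02  ]), array([0.6084, 0.0454, 0.02  ]), array([ 0.6137, -0.0139,  0.02  ])]
deckback [array([0.6646, 0.145 , 0.012 ]), array([ 0.673 , -0.0943,  0.012 ])]
front rim [0.4089 0.1354 0.0531] [ 0.4175 -0.1034  0.0549]
rim [0.4119 0.1348 0.055 ] [ 0.4181 -0.1035  0.055 ]
lidfree [0.5173 0.1382 0.1992] [ 0.5232 -0.0993  0.2013]
cup [ 0.6747 -0.1986  0.08  ]
can [ 0.4984 -0.1843  0.095 ]
ink [0.6212 0.2417 0.07  ]
pot [0.6278 0.3837 0.1   ]
```

Careful with the scale: shifts go in shares of 0.2 m and turns go in shares of 2 pi rad. That gives: -0.0331 m / 0.2 = -0.1655, -0.0191 m / 0.2 = -0.0955, -0.115 rad / 6.2832 = -0.0183.

```bash
python3 -m handwheel '[[[0, 0, -0.02], [0, 0, -0.0183], 0], [[0, 0, -0.02], [0, 0, -0.0183], 0], [[0, 0, -0.02], [0, 0, -0.0183], 0], [[0, 0, -0.025], [0, 0, -0.0183], 0], [[-0.0955, -0.1655, 0], [0, 0, 0], 0], [[-0.0955, -0.1655, 0], [0, 0, 0], 0], [[-0.0955, -0.1655, 0], [0, 0, 0], 0], [[-0.0955, -0.1655, 0], [0, 0, 0], 0], [[-0.0955, -0.1655, 0], [0, 0, 0], 0], [[-0.0955, -0.1655, 0], [0, 0, 0], 0], [[-0.0955, -0.1655, 0], [0, 0, 0], 0], [[-0.0955, -0.1655, 0], [0, 0, 0], 0], [[-0.0955, -0.1655, 0], [0, 0, 0], 0], [[-0.0955, -0.1655, 0], [0, 0, 0], 0], [[-0.0955, -0.1655, 0], [0, 0, 0], 0], [[-0.0955, -0.1655, 0], [0, 0, 0], 0], [[-0.0955, -0.1655, 0], [0, 0, 0], 0], [[-0.0955, -0.1655, 0], [0, 0, 0], 0], [[-0.0955, -0.1655, 0], [0, 0, 0], 0], [[-0.0955, -0.1655, 0], [0, 0, 0], 0]]' 40; python3 -m handwheel '[[[0, 0, 0], [0, 0, 0], 0], [[0, 0, 0], [0, 0, 0], 0]]'
```

```text
t: 1.77
tool_pos: [0.5759, 0.0978, 0.3205]
eef_rot: [3.141, -0.001, -3.023]
contact_force: [0.5, 0.9, 1.4]
finger_gap: -0.0002
grip_force: 0.0
t: 1.93
tool_pos: [0.5758, 0.0977, 0.32]
eef_rot: [3.141, -0.002, -3.026]
contact_force: [-0.9, -0.6, -0.6]
finger_gap: 0.0002
grip_force: 0.0
```

Scaled: 0.025 m / 0.2 = 0.125, 0.024 m / 0.2 = 0.12.

```bash
python3 -m handwheel '[[[0, 0, 0.125], [0, 0, 0], 0], [[0, 0, 0.125], [0, 0, 0], 0], [[0, 0, 0.12], [0, 0, 0], 0], [[0, 0, 0], [0, 0, 0], 0]]'; python3 - <<'E'
from h import *
a=camera("side")[110:410,180:480];cv2.imwrite("pics/s1.png",cv2.resize(a,None,fx=2,fy=2))
th=np.linspace(1.28,-.02,14);r=.12
C=np.c_[.560-r*np.cos(th)+.009*np.sin(th)+.011, .055+r*np.sin(th)+.009*np.cos(th)+.073]
print(np.c_[th,C]);print(np.diff(C,axis=0))
E
```

```text
t: 2.27
tool_pos: [0.5715, 0.1008, 0.241]
eef_rot: [3.14, -0.01, -3.021]
contact_force: [-1.3, -0.0, -1.3]
finger_gap: -0.0
grip_force: 0.0
[[ 1.28    0.5452  0.2455]
 [ 1.18    0.5336  0.2424]
 [ 1.08    0.5224  0.2381]
 [ 0.98    0.5116  0.2327]
 [ 0.88    0.5015  0.2262]
 [ 0.78    0.492   0.2188]
 [ 0.68    0.4834  0.2105]
 [ 0.58    0.4756  0.2013]
 [ 0.48    0.4687  0.1914]
 [ 0.38    0.4629  0.1809]
 [ 0.28    0.4582  0.1698]
 [ 0.18    0.4546  0.1583]
 [ 0.08    0.4521  0.1466]
 [-0.02    0.4508  0.1346]]
[[-0.0116 -0.0032]
 [-0.0112 -0.0043]
 [-0.0107 -0.0054]
 [-0.0102 -0.0064]
 [-0.0095 -0.0074]
 [-0.0087 -0.0083]
 [-0.0078 -0.0092]
 [-0.0068 -0.0099]
 [-0.0058 -0.0105]
 [-0.0047 -0.0111]
 [-0.0036 -0.0115]
 [-0.0024 -0.0118]
 [-0.0013 -0.012 ]]
```

View pics/s1.png

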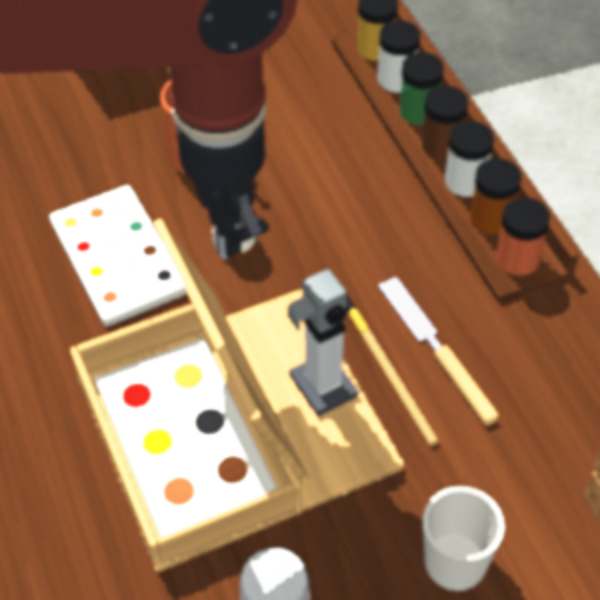

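Scaled: 0.009 m / 0.2 = 0.045, 0.0058 m / 0.2 = 0.029.

```bash
python3 -m handwheel '[[[0.045, 0.005, 0], [0, 0, 0], 0], [[0.045, 0.005, 0], [0, 0, 0], 0], [[0.045, 0.005, 0], [0, 0, 0], 0], [[0.029, 0.0035, 0], [0, 0, 0], 0], [[0.029, 0.0035, 0], [0, 0, 0], 0], [[0.028, 0.003, 0.005], [0, 0, 0], 0], [[0.028, 0.003, 0.005], [0, 0, 0], 0], [[0.0265, 0.003, 0.0135], [0, 0, 0], 0], [[0.0265, 0.003, 0.0135], [0, 0, 0], 0], [[0.0255, 0.003, 0.016], [0, 0, 0], 0], [[0.0255, 0.003, 0.016], [0, 0, 0], 0], [[0.024, 0.003, 0.0185], [0, 0, 0], 0], [[0.024, 0.003, 0.0185], [0, 0, 0], 0], [[0.022, 0.0025, 0.021], [0, 0, 0], 0], [[0.022, 0.0025, 0.021], [0, 0, 0], 0], [[0.02, 0.0025, 0.023], [0, 0, 0], 0], [[0.02, 0.0025, 0.023], [0, 0, 0], 0]]'
```

```text
t: 3.73
tool_pos: [0.4772, 0.0991, 0.2075]
eef_rot: [-3.142, -0.0, -3.022]
contact_force: [1.2, -0.5, 0.2]
finger_gap: 0.0002
grip_force: 0.5
```

Scaled: 0.0058 m / 0.2 = 0.029, 0.0052 m / 0.2 = 0.026.

```bash
python3 -m handwheel '[[[0.017, 0.002, 0.026], [0, 0, 0], 0], [[0.017, 0.002, 0.026], [0, 0, 0], 0], [[0.015, 0.002, 0.026], [0, 0, 0], 0], [[0.015, 0.002, 0.026], [0, 0, 0], 0], [[0.012, 0.0015, 0.0275], [0, 0, 0], 0], [[0.012, 0.0015, 0.0275], [0, 0, 0], 0], [[0.009, 0.001, 0.0285], [0, 0, 0], 0], [[0.009, 0.001, 0.0285], [0, 0, 0], 0], [[0.006, 0.0005, 0.029], [0, 0, 0], 0], [[0.006, 0.0005, 0.029], [0, 0, 0], 0], [[0.003, 0, 0.029], [0, 0, 0], 0], [[0, 0, 0.029], [0, 0, 0], 0]]'; python3 -m handwheel '[[[0, 0, 0.01], [0, 0, 0], 0], [[0, 0, 0], [0, 0, 0], 0]]'
```

```text
t: 4.73
tool_pos: [0.4531, 0.099, 0.141]
eef_rot: [3.142, -0.0, -3.022]
contact_force: [-1.2, -0.3, 0.6]
finger_gap: -0.0001
grip_force: 0.4
t: 4.9
tool_pos: [0.453, 0.099, 0.1389]
eef_rot: [3.142, -0.001, -3.022]
contact_force: [-0.2, 0.4, 0.7]
finger_gap: -0.0001
grip_force: 0.0
```

Scaled: 0.0015 m / 0.2 = 0.0075.

```bash
for i in 1; do python3 -m handwheel '[[[0, 0, 0.0075], [0, 0, 0], 0], [[0, 0, 0.0075], [0, 0, 0], 0], [[0, 0, 0], [0, 0, 0], 0]]'; done;  python3 -m handwheel '[[[0, 0, 0.005], [0, 0, 0], 0], [[0, 0, 0.0025], [0, 0, 0], 0], [[0, 0, 0], [0, 0, 0], 0], [[0, 0, 0], [0, 0, 0], 0]]'; python3 - <<'E'
from h import *
a=camera("side")[110:410,180:480];cv2.imwrite("pics/s2.png",cv2.resize(a,None,fx=2,fy=2))
E
```

```text
t: 5.15
tool_pos: [0.4536, 0.099, 0.1371]
eef_rot: [-3.142, 0.0, -3.022]
contact_force: [0.1, 0.2, 1.4]
finger_gap: 0.0002
grip_force: 0.8
t: 5.48
tool_pos: [0.4537, 0.0991, 0.1369]
eef_rot: [-3.141, 0.0, -3.022]
contact_force: [-7.0, -1.3, 14.2]
finger_gap: -0.0002
grip_force: 7.7
```

View pics/s2.png

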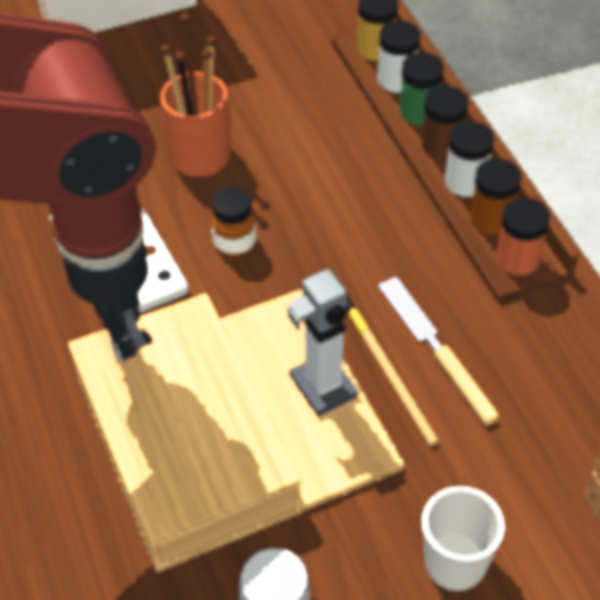

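The lid lies flat on the box, and the fingers press on it at crop px (130,345). Next is the mast head.

Scaled: -0.042 m / 0.2 = -0.21, -0.041 m / 0.2 = -0.205.

```bash
python3 -m handwheel '[[[0, 0, -0.175], [0, 0, 0], 0.02], [[0, 0, -0.21], [0, 0, 0], 0.085], [[0, 0, -0.21], [0, 0, 0], 0.085], [[0, 0, -0.205], [0, 0, 0], 0.085], [[-0.1425, -0.0855, 0], [0, 0, 0], 0.085], [[-0.1425, -0.0855, 0], [0, 0, 0], 0.085], [[-0.1425, -0.0855, 0], [0, 0, 0], 0.085], [[-0.1425, -0.0855, 0], [0, 0, 0], 0.085], [[-0.1425, -0.0855, 0], [0, 0, 0], 0.085], [[-0.1425, -0.0855, 0], [0, 0, 0], 0.085], [[0, 0, 0], [0, 0, 0], 0.085], [[0, 0, 0], [0, 0, 0], 0.085], [[0, 0, 0], [0, 0, 0], 0.085], [[0, 0, 0], [0, 0, 0], 0.085]]'; python3 - <<'E'
from h import *
a=camera("top")[150:330,260:440];b=camera("side")[130:380,250:450]
cv2.imwrite("pics/m1.png",np.hstack([cv2.resize(a,(400,500),interpolation=2) if 0 else cv2.resize(a,(400,400),interpolation=2),cv2.resize(b,(400,500),interpolation=2)[:400]]))
E
```

```text
t: 6.7
tool_pos: [0.6346, 0.018, 0.2947]
eef_rot: [3.141, -0.0, -3.022]
contact_force: [0.6, -0.2, 0.5]
finger_gap: 0.0849
grip_force: 0.0
```

View pics/m1.png

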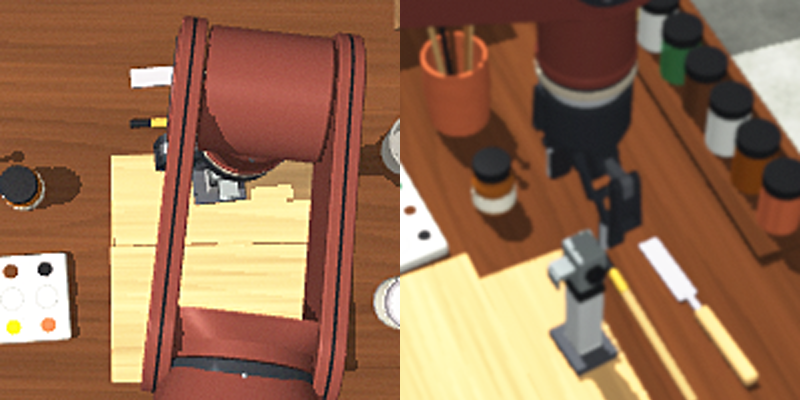

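The lid stays shut. The open fingers are above the head, the near one at crop (620,205) and the head at (580,265). Going down.

Scaled: 0.018 m / 0.2 = 0.09, 0.009 m / 0.2 = 0.045.

```bash
python3 -m handwheel '[[[0, 0, 0.09], [0, 0, 0], 0.085], [[0, 0, 0.09], [0, 0, 0], 0.085], [[0, 0, 0.09], [0, 0, 0], 0.085], [[0, 0, 0.09], [0, 0, 0], 0.085], [[0, 0, 0.045], [0, 0, 0], 0.085], [[0, 0, 0], [0, 0, 0], 0.085], [[0, 0, 0], [0, 0, 0], 0.085]]'; python3 -m handwheel '[[[0, 0, 0], [0, 0, 0], 0.05], [[0, 0, 0], [0, 0, 0], 0.044], [[0, 0, 0], [0, 0, 0], 0.03], [[0, 0, 0], [0, 0, 0], 0.03], [[0, 0, 0], [0, 0, 0], 0.03], [[0, 0, 0], [0, 0, 0], 0.03], [[0, 0, 0], [0, 0, 0], 0.03], [[0, 0, 0], [0, 0, 0], 0.03]]' 50
```

```text
t: 7.38
tool_pos: [0.635, 0.0178, 0.2139]
eef_rot: [3.142, -0.0, -3.022]
contact_force: [0.9, 0.1, 0.7]
finger_gap: 0.085
grip_force: 0.0
t: 8.05
tool_pos: [0.6359, 0.0178, 0.2154]
eef_rot: [-3.141, 0.002, -3.021]
contact_force: [-1.5, 2.1, 6.4]
finger_gap: 0.0335
grip_force: 50.2
```

Scaled: -0.003 m / 0.2 = -0.015.

```bash
python3 -m handwheel '[[[0, 0, -0.015], [0, 0, 0], 0.03], [[0, 0, -0.015], [0, 0, 0], 0.03], [[0, 0, -0.015], [0, 0, 0], 0.03], [[0, 0, -0.015], [0, 0, 0], 0.03], [[0, 0, 0], [0, 0, 0], 0.03]]' 60
```

```text
t: 8.47
tool_pos: [0.6357, 0.0177, 0.2263]
eef_rot: [3.141, 0.001, -3.022]
contact_force: [2.9, 2.7, -2.3]
finger_gap: 0.0335
grip_force: 59.9
```

```bash
python3 - <<'E'
from h import *
b=camera("side")[180:320,280:420]
cv2.imwrite("pics/g1.png",cv2.resize(b,(560,560),interpolation=2))
E
```

```text
(no output)
```

View pics/g1.png

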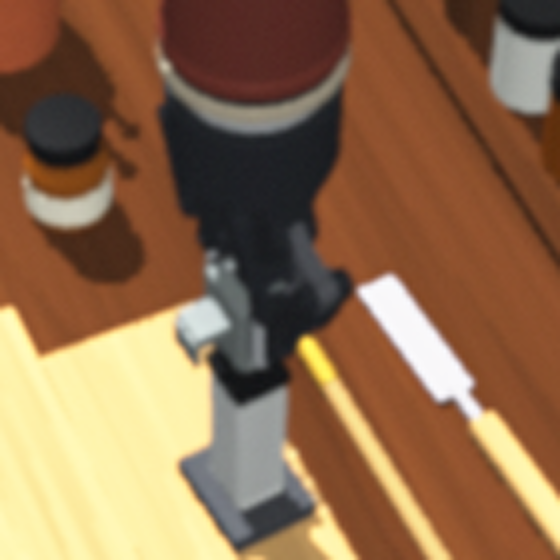

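The fingers hold the head at crop (250,310) with the button covered. It rose about 11 mm with little resistance, so the latch is released. Pulling on.

Scaled: -0.006 m / 0.2 = -0.03, -0.004 m / 0.2 = -0.02.

```bash
python3 -m handwheel '[[[0, 0, -0.03], [0, 0, 0], 0.03], [[0, 0, -0.03], [0, 0, 0], 0.03], [[0, 0, -0.03], [0, 0, 0], 0.03], [[0, 0, -0.03], [0, 0, 0], 0.03], [[0, 0, -0.03], [0, 0, 0], 0.03], [[0, 0, -0.03], [0, 0, 0], 0.03], [[0, 0, -0.02], [0, 0, 0], 0.03], [[0, 0, 0], [0, 0, 0], 0.03]]'; python3 -m handwheel '[[[0, 0, -0.02], [0, 0, 0], 0.03], [[0, 0, -0.02], [0, 0, 0], 0.03], [[0, 0, -0.02], [0, 0, 0], 0.03], [[0, 0, -0.02], [0, 0, 0], 0.03], [[0, 0, 0], [0, 0, 0], 0.03]]'
```

```text
t: 9.18
tool_pos: [0.6356, 0.0177, 0.2664]
eef_rot: [3.142, 0.001, -3.022]
contact_force: [3.8, 2.0, -1.5]
finger_gap: 0.0338
grip_force: 60.1
t: 9.6
tool_pos: [0.6355, 0.0176, 0.281]
eef_rot: [3.141, 0.0, -3.022]
contact_force: [5.8, 2.4, -3.8]
finger_gap: 0.0336
grip_force: 61.0
```

Scaled: -0.005 m / 0.2 = -0.025, -0.003 m / 0.2 = -0.015.

```bash
python3 -m handwheel '[[[0, 0, -0.025], [0, 0, 0], 0.03], [[0, 0, -0.025], [0, 0, 0], 0.03], [[0, 0, -0.025], [0, 0, 0], 0.03], [[0, 0, -0.025], [0, 0, 0], 0.03], [[0, 0, -0.025], [0, 0, 0], 0.03], [[0, 0, -0.025], [0, 0, 0], 0.03], [[0, 0, -0.025], [0, 0, 0], 0.03], [[0, 0, -0.015], [0, 0, 0], 0.03], [[0, 0, 0], [0, 0, 0], 0.03]]'; python3 -m handwheel '[[[0, 0, -0.01], [0, 0, 0], 0.03], [[0, 0, -0.01], [0, 0, 0], 0.03], [[0, 0, 0], [0, 0, 0], 0.03]]';python3 -m handwheel '[[[0, 0, -0.01], [0, 0, 0], 0.03], [[0, 0, -0.005], [0, 0, 0], 0.03], [[0, 0, 0], [0, 0, 0], 0.03]]'
```

```text
t: 10.35
tool_pos: [0.6355, 0.0176, 0.3188]
eef_rot: [3.141, 0.0, -3.022]
contact_force: [5.9, 3.9, -4.4]
finger_gap: 0.0337
grip_force: 60.9
t: 10.6
tool_pos: [0.6354, 0.0176, 0.3222]
eef_rot: [3.141, -0.0, -3.022]
contact_force: [5.5, 3.1, -6.3]
finger_gap: 0.0335
grip_force: 60.6
t: 10.85
tool_pos: [0.6354, 0.0176, 0.325]
eef_rot: [3.141, -0.0, -3.022]
contact_force: [6.0, 2.5, -7.2]
finger_gap: 0.0334
grip_force: 60.5
```

Scaled: -0.001 m / 0.2 = -0.005.

```bash
python3 -m handwheel '[[[0, 0, -0.005], [0, 0, 0], 0.03], [[0, 0, -0.005], [0, 0, 0], 0.03], [[0, 0, 0], [0, 0, 0], 0.03], [[0, 0, 0], [0, 0, 0], 0.03]]'; python3 - <<'E'
from h import *
b=camera("side")[130:330,250:450]
cv2.imwrite("pics/f1.png",cv2.resize(b,(600,600),interpolation=2))
E
```

```text
t: 11.18
tool_pos: [0.6353, 0.0176, 0.3256]
eef_rot: [3.141, -0.002, -3.022]
contact_force: [7.9, 3.0, -12.0]
finger_gap: 0.033
grip_force: 61.5
```

View pics/f1.png

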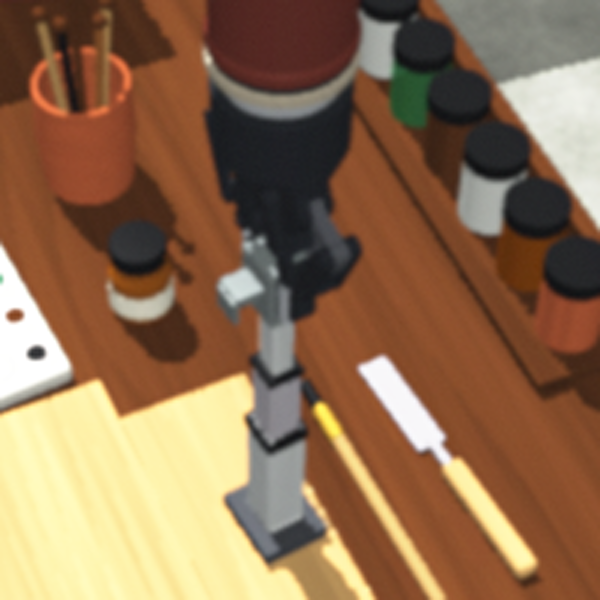

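Both sections are out, with collars at crop (277,372) and (275,432) and the head held at (265,280). One small extra pull to confirm the end stop.

Scaled: -0.001 m / 0.2 = -0.005.

```bash
python3 -m handwheel '[[[0, 0, -0.005], [0, 0, 0], 0.03], [[0, 0, 0], [0, 0, 0], 0.03], [[0, 0, 0], [0, 0, 0], 0.03], [[0, 0, 0], [0, 0, 0], 0.03]]'
```

```text
t: 11.57
tool_pos: [0.6351, 0.0176, 0.3257]
eef_rot: [3.14, -0.003, -3.022]
contact_force: [10.0, 3.3, -14.6]
finger_gap: 0.0335
grip_force: 61.7
```

Moving 1 mm more only raised the force and not the position, so the head is at the end stop.

```bash
python3 -c "
from plant import *
print(job_done())"
```

```text
the job is handed in; nothing more can be done
None
```

The lid is shut without slamming, and the mast is pulled to its second stop (about 110 mm up) with the head still gripped at about 60 N; I saw no bystander moved, and the job was handed in at about 11.6 s with no verdict shown.

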